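Switch off the idle chargers

ROBOT

A 6-joint arm with a two-finger parallel gripper is mounted at the origin on a cart in front of the work surface, level with it; the furniture and walls round the work are solid. World frame = base frame: x ahead of the robot, y to its left, z up, the work surface at z = 0. Lengths are in m, angles in rad, forces in N, time in s.
With the tool pointing down it reaches from about 0.225 to 0.875 m from the base axis. Payload 3.4 kg.
Tool frame: the origin (TCP) lies on the centre line of the jaws, within the pads' length; the fingertips stand 14 mm ahead of it and the grasp point (between the pads) lies 5 mm behind it; z points along the fingers, y is the line along which they close (so a half turn about z gives the same grasp; the last joint's range is limited). The gripper opens to 85 mm and grips with 20 to 120 N. Pads are 22 mm wide; open, the fingers measure 114 mm over their backs; the gripper's body (76 mm by 85 mm) begins 54 mm behind the grasp point. The pads swing forward as they close: fully open they stand 13 mm farther back than shut.
Start: joints at [-1.305, 0.276, 1.505, -0, 1.361, -0.121], TCP at [0.217, -0.533, 0.245] pointing down, gripper open.
Joint ranges: [-2.89, 2.89], [-0.75, 2.08], [0.22, 2.7], [-1.18, 4.32], [0.11, 2.71], [-2.7, 2.7]. Speed limits (rad/s): [2.57, 2.57, 3.14, 3.14, 3.14, 3.14].

INTERFACE

Orientations are given as a unit quaternion [w, x, y, z].
In Python, from rig import manip, eyes gives the robot as it stands.
- The arm moves only by the shell command python3 -m creep 'ROWS' [FORCE]. ROWS is JSON, a list of rows, each a list of 5 numbers: the opening, from 0 (shut) to 1 (fully open), then the shift along the tool's x, y, z normalised to -1 to 1, where 1 is 0.5 m, then the turn about the tool's z normalised to -1 to 1, where 1 is 360 degrees. In form: [[fingers, dx, dy, dz, spin], ...]. A call has 1 to 10 rows; each row is the pose to reach, as a shift and turn from the pose commanded when the call began, along the tool's axes at that moment, turning the shorter way round; what a row does not reach only later rows make up. A row lasts 1/10 s, in which the tool goes at most 50 mm and 8.59 degrees, less where a joint would pass 70% of its speed; a pose out of reach is approached as far as the arm can. A call with a number of a shift or a turn outside -1 to 1 is refused whole. A call with a gripper value outside its range is refused whole. The fingers move at their own pace and stop on an object; FORCE is the grip in N (left out, the last holds). Time passes only in rows, so rows that repeat a pose let the fingers close. It gives the time, the measured TCP pose, the force, the opening and the grip force at its end, in the units of the state.
- manip.get_state(): the state, without advancing time (a new reading comes with each control period).
- eyes.get_image(name): name is "scene" or "side" or "wrist"; returns a dict with "frame" (480x640x3 uint8, red, green, blue), "fx", "fy", "cx", "cy" (pixels), "k1" (the pictures are not rectified: a ray, as slopes to the right and down, at radius r is drawn at 1 + k1 r^2 times it, then the intrinsics apply), "R" (3x3) and "t" (3): a world point X has camera coordinates R X + t. Camera axes: x right, y down, z forward; pixel columns grow to the right and rows downward; lengths in m; the calibration is good to about 2 mm. A picture is of the moment at which its call begins. There is no depth.
- manip.sign_off(): hands the job in; it is judged then, once.
Trained networks look in the newest picture that a camera, given by its name, has taken for a name from the list of things; names that differ only in an ending like _2 or _b are one class to them, and where a whole thing is asked for, a point or a joint stands for the part that bears it (a point fixed in the world has none). Each returns a list of dicts, best first, with "confidence" (0 to 1); they miss things now and then, are a little off and sometimes report something else, mostly with a low value. They report only what shows in the picture. A call takes as long as a camera call. They do not tell look-alikes from the thing itself.
- eyes.regions_of(camera, label): "mask" (480x640 bool, what is visible of it) and "bbox" ([left, top, right, bottom] in pixels, round what is visible of it).
- eyes.place_of(camera, label): "centre" ([column, row] in pixels: a listed point, or the origin of a listed thing).
The state is a dict: "clock": time; "qpos": joint angles; "qd": joint speeds; "effort": joint torques, N m; "position": TCP position; "ee_rot": TCP orientation; "contact_force": force on the tool from outside, world axes, zero at the start; "moment": the same for the moment, N m; "width": finger opening in m; "gripper_force": force on a finger pad.
Only numpy, scipy, OpenCV 4.12 (cv2) and the standard library are available. Lean on these libraries where they do the work, as an engineer would, in place of code of your own. Each camera call takes 0.05 s, during which the arm holds its last target. There are 200 camera calls.

TASK

The phones are charged: on the white power strip, switch off the two sockets that hold the cube-shaped USB chargers, pressing each one's own rocker gently with the fingertips on its raised outer end (the end towards the strip's edge) until it snaps over. The Wi-Fi repeater with the stub aerials and the round doorbell chime must stay switched on throughout. Leave every device plugged in as it stands, leave the phone and mug where they are, and move clear at the end.

Things in the scene. Friction and masses are not known exactly. Their poses are not given: they have to be found in the camera images.
- strip: White power strip fixed on the desk, 274 long, 98 wide (x -52 to +46), 40 high, grey flex at its -y end. Origin at desk level; x points across, from rockers to sockets (away from the robot), y along to the robot's left, z up. Rocker pivots at x = -30, socket centres at x = +18 mm, both at y = +93, +31, -31, -93 mm (numbers 1 to 4).
- rocker1 (a joint): Switch of socket 1 (rad): black snap rocker 28 x 21 mm, shallow V top, pivot along strip y. 0 = on (start), 0.34 = off. Pressing the outer half (ring mark, towards strip -x) turns it off, the inner half (bar mark, beside the socket) turns it on. About 4 N at the raised end takes it past mid-swing, then it snaps over by itself; the ends are springy (about 7 N per mm).
- rocker1_off (a point): Middle of the outer (off) half of rocker 1, on its surface, 9 mm from the pivot; it moves with the rocker. While on, this half is raised: it slopes up outwards from 44 to 49 mm above the desk; once off it lies flat at 44 mm.
- socket1 (a point): Centre of socket 1's mouth, level with the strip's top (40 mm above the desk). Round recess 41 mm wide, 14 mm deep; a plug-in device stands in it, straight above.
- rocker2 (a joint): Switch of socket 2 (rad): black snap rocker 28 x 21 mm, shallow V top, pivot along strip y. 0 = on (start), 0.34 = off. Pressing the outer half (ring mark, towards strip -x) turns it off, the inner half (bar mark, beside the socket) turns it on. About 4 N at the raised end takes it past mid-swing, then it snaps over by itself; the ends are springy (about 7 N per mm).
- rocker2_off (a point): Middle of the outer (off) half of rocker 2, on its surface, 9 mm from the pivot; it moves with the rocker. While on, this half is raised: it slopes up outwards from 44 to 49 mm above the desk; once off it lies flat at 44 mm.
- socket2 (a point): Centre of socket 2's mouth, level with the strip's top (40 mm above the desk). Round recess 41 mm wide, 14 mm deep; a plug-in device stands in it, straight above.
- rocker3 (a joint): Switch of socket 3 (rad): black snap rocker 28 x 21 mm, shallow V top, pivot along strip y. 0 = on (start), 0.34 = off. Pressing the outer half (ring mark, towards strip -x) turns it off, the inner half (bar mark, beside the socket) turns it on. About 4 N at the raised end takes it past mid-swing, then it snaps over by itself; the ends are springy (about 7 N per mm).
- rocker3_off (a point): Middle of the outer (off) half of rocker 3, on its surface, 9 mm from the pivot; it moves with the rocker. While on, this half is raised: it slopes up outwards from 44 to 49 mm above the desk; once off it lies flat at 44 mm.
- socket3 (a point): Centre of socket 3's mouth, level with the strip's top (40 mm above the desk). Round recess 41 mm wide, 14 mm deep; a plug-in device stands in it, straight above.
- rocker4 (a joint): Switch of socket 4 (rad): black snap rocker 28 x 21 mm, shallow V top, pivot along strip y. 0 = on (start), 0.34 = off. Pressing the outer half (ring mark, towards strip -x) turns it off, the inner half (bar mark, beside the socket) turns it on. About 4 N at the raised end takes it past mid-swing, then it snaps over by itself; the ends are springy (about 7 N per mm).
- rocker4_off (a point): Middle of the outer (off) half of rocker 4, on its surface, 9 mm from the pivot; it moves with the rocker. While on, this half is raised: it slopes up outwards from 44 to 49 mm above the desk; once off it lies flat at 44 mm.
- socket4 (a point): Centre of socket 4's mouth, level with the strip's top (40 mm above the desk). Round recess 41 mm wide, 14 mm deep; a plug-in device stands in it, straight above.
- charger_a: One of two alike white cube USB chargers: stands in a socket on a round stem 38.6 mm wide, loose enough to be pulled out; origin: centre of the stem's underside, z up, 26 mm above the desk. Cube 40 x 40 x 36 mm with two USB ports on top; its top is 77 mm above the desk.
- charger_b: One of two alike white cube USB chargers: stands in a socket on a round stem 38.6 mm wide, loose enough to be pulled out; origin: centre of the stem's underside, z up, 26 mm above the desk. Cube 40 x 40 x 36 mm with two USB ports on top; its top is 77 mm above the desk.
- repeater: White Wi-Fi repeater: stands in a socket on a round stem 38.6 mm wide, loose enough to be pulled out; origin: centre of the stem's underside, z up, 26 mm above the desk. Box 42 x 50 x 34 mm with vent slots and two stub aerials; top of the box 75 mm, of the aerials 106 mm above the desk.
- chime: White round doorbell chime: stands in a socket on a round stem 38.6 mm wide, loose enough to be pulled out; origin: centre of the stem's underside, z up, 26 mm above the desk. Disc 47 mm wide, 28 mm high with a pierced grille on top; its top is 69 mm above the desk.
- phone: Black phone 75 x 160 x 8 mm lying flat behind the strip; loose. Origin: centre of its underside.
- mug: White dotted mug, 82 mm wide, 91 mm high, standing near the desk's right edge; loose. Origin: centre of its underside.
Things that resemble listed ones, but are neither listed nor needed, are in the scene too. What is shaped like the charger_a but purple or red is not meant. What is shaped like the charger_b but brown is not meant.

How it is judged:
By the outcome, as a careful person would: the job done as asked, in the order asked, and still so for the second after the job is handed in, with the robot touching nothing.
It also fails if it takes over 40 s, if anything falls off the work surface, if the arm or the gripper's body presses on something with over 40 N, if the wrist force passes 120 N, or if a joint passes its speed limit or range.

## Working session

There is one attempt and no reset: what is moved stays moved. The work goes in short steps, Python scripts to look and compute and a shell command to move; the robot and the scene stay as the last step left them, time stands still between calls to the robot, and variables do not carry over. Pictures are saved under pics/ and viewed, at most 10 in all, crops included, and the job is handed in when it is done.

```bash
mkdir -p pics; cat > h.py <<'E'
import numpy as np, cv2
from rig import manip, eyes
def save(n,f): cv2.imwrite(f'pics/{n}.png', cv2.cvtColor(f,cv2.COLOR_RGB2BGR))
def ray(im,px):
    K=np.array([[im['fx'],0,im['cx']],[0,im['fy'],im['cy']],[0,0,1.]])
    d=(np.array(px,float)-[im['cx'],im['cy']])/[im['fx'],im['fy']]
    u=d.copy()
    for _ in range(20): u=d/(1+im['k1']*(u@u))
    R=np.array(im['R']);t=np.array(im['t'])
    return -R.T@t, R.T@np.array([u[0],u[1],1])
def atz(im,px,z):
    o,d=ray(im,px); return o+d*(z-o[2])/d[2]
def proj(im,X):
    c=np.array(im['R'])@np.array(X)+np.array(im['t']); u=c[:2]/c[2]
    u=u*(1+im['k1']*(u@u)); return u*[im['fx'],im['fy']]+[im['cx'],im['cy']]
E
python3 - <<'E'
from h import *
for c in ['scene','side']:
    im=eyes.get_image(c); save(c+'0',im['frame'])
    for l,z in [('rocker1_off',.0465),('socket1',.04),('charger_a',.026),('repeater',.026),('chime',.026),('strip',0)]:
        for r in eyes.place_of(c,l):
            print(c,l,round(r['confidence'],2),np.round(r['centre'],1),np.round(atz(im,r['centre'],z),4))
s=manip.get_state(); print(s)
E
```

```text
scene rocker1_off 0.48 [425.6 233.3] [0.4976 0.1797 0.0465]
scene socket1 0.95 [342.7 248.5] [ 0.5279 -0.0079  0.04  ]
scene socket1 0.9 [429.8 239.7] [0.5161 0.1835 0.04  ]
scene socket1 0.79 [372.8 248.3] [0.5364 0.0537 0.04  ]
scene socket1 0.68 [400.4 246.1] [0.5355 0.1129 0.04  ]
scene charger_a 0.67 [262.6 261.1] [ 0.5314 -0.1735  0.026 ]
scene charger_a 0.6 [349.8 307.4] [ 0.7242 -0.0329  0.026 ]
scene charger_a 0.55 [400.8 251.2] [0.532  0.1158 0.026 ]
scene charger_a 0.55 [263.7 306.4] [ 0.6982 -0.1827  0.026 ]
scene repeater 0.85 [371.  251.3] [0.523  0.0537 0.026 ]
scene chime 0.85 [431.2 253.8] [0.5529 0.1754 0.026 ]
scene chime 0.47 [345.3 254.8] [ 0.5301 -0.0025  0.026 ]
scene strip 0.79 [385.8 257.7] [0.5086 0.091  0.    ]
side rocker1_off 0.43 [279.8 193.5] [0.4882 0.1821 0.0465]
side socket1 0.95 [306.8 195.3] [0.5438 0.1833 0.04  ]
side socket1 0.95 [304.2 223.1] [0.5335 0.0498 0.04  ]
side socket1 0.92 [305.2 208.6] [0.5379 0.1159 0.04  ]
side socket1 0.86 [299.4 238.1] [ 0.5228 -0.011   0.04  ]
side charger_a 0.83 [389.5 256.3] [ 0.6746 -0.0644  0.026 ]
side charg
[... 153 characters left out ...]
8 0.    ]
{'clock': 0.7, 'qpos': array([-1.30496514e+00,  2.75881203e-01,  1.50485920e+00, -1.78128593e-05,
        1.36067714e+00, -1.21005057e-01]), 'qd': array([ 0.0019135 ,  0.00068466,  0.00182722,  0.00032749, -0.000422  ,
        0.00201868]), 'effort': array([ 4.23206193e-04, -4.16501498e+01, -2.46053571e+01, -1.25393367e-04,
        4.71365104e-05,  7.86477017e-06]), 'position': array([ 0.21692636, -0.53257238,  0.24535503]), 'ee_rot': array([ 8.79529870e-05,  9.81352596e-01,  1.92216219e-01, -2.35349163e-06]), 'contact_force': array([-0.11178026, -0.83543503, -1.1376823 ]), 'moment': array([ 0.02453217,  0.03252585, -0.01395496]), 'gripper_force': 0.0, 'width': 0.08569717222562673}
```

```bash
python3 - <<'E'
import cv2
a=cv2.imread('pics/scene0.png');b=cv2.imread('pics/side0.png')
cv2.imwrite('pics/sc_c.png',cv2.resize(a[190:340,230:470],(800,500),interpolation=2))
E
```

```text
(no output)
```

View pics/scene0.png

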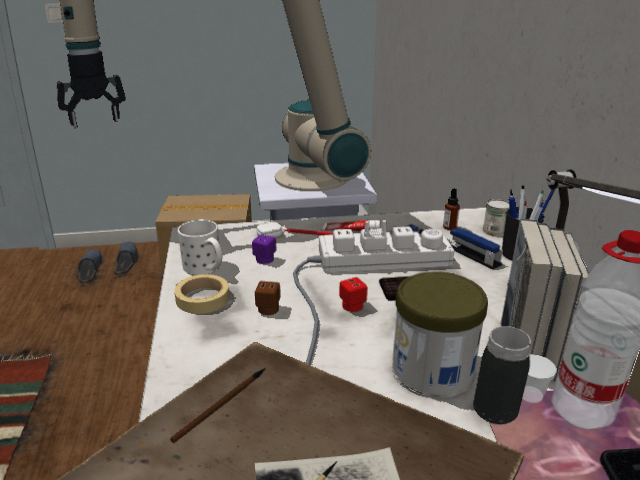

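View pics/side0.png

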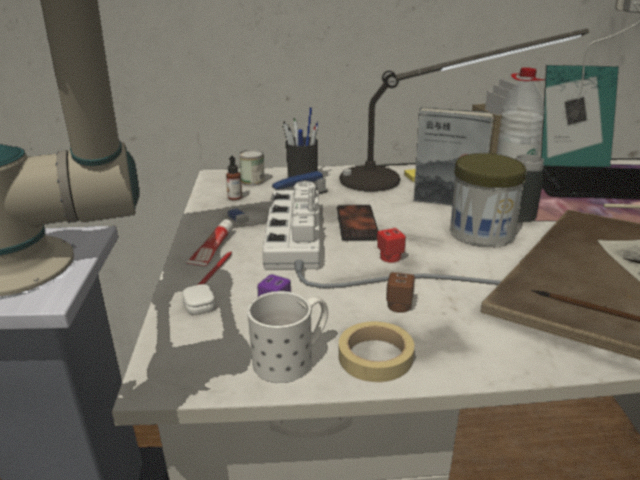

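View pics/sc_c.png

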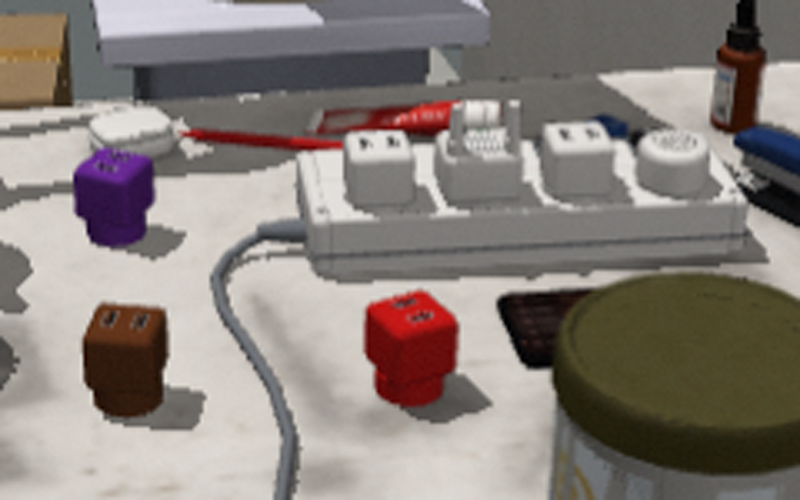

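The scene view shows four white devices on the strip, which is about at columns 320–455 and rows 230–270. From the flex end (−y) they are a cube charger (343,240), the repeater with aerials (374,238), a cube charger (403,237) and the round chime (431,237). So the chargers are in sockets 4 and 2, and rockers 2 and 4 must go off. The coloured cubes on the desk are decoys. I'm moving above the strip to use the wrist camera.

```bash
python3 -m creep '[[0,0.9,-0.98,-0.1,0.06],[0,0.9,-0.98,-0.1,0.06],[0,0.9,-0.98,-0.1,0.06],[0,0.9,-0.98,-0.1,0.06],[0,0.9,-0.98,-0.1,0.06],[0,0.9,-0.98,-0.1,0.06],[0,0.9,-0.98,-0.1,0.06],[0,0.9,-0.98,-0.1,0.06],[0,0.9,-0.98,-0.1,0.06],[0,0.9,-0.98,-0.1,0.06]]' && python3 - <<'E'
from h import *
s=manip.get_state(); print(s['position'],s['ee_rot'],s['clock'])
E
```

```text
clock: 1.7
position: [0.391, -0.0633, 0.2834]
ee_rot: [0.0, 1.0, 0.005, 0.001]
contact_force: [1.6, -0.4, -0.8]
width: 0.0001
gripper_force: 0.0
[ 0.39099309 -0.06331105  0.28336203] [3.47175385e-04 9.99988443e-01 4.73704058e-03 7.44382777e-04] 1.7
```

```bash
python3 -m creep '[[0,0.04,-0.3,-0.06,0],[0,0.04,-0.3,-0.06,0],[0,0.04,-0.3,-0.06,0],[0,0.04,-0.3,-0.06,0],[0,0.04,-0.3,-0.06,0],[0,0.04,-0.3,-0.06,0]]' && python3 - <<'E'
from h import *
s=manip.get_state(); print(s['position'],s['ee_rot'],s['clock'])
im=eyes.get_image('wrist'); save('w0',im['frame'])
for l,z in [('rocker1_off',.0465),('socket1',.04),('charger_a',.026),('repeater',.026),('chime',.026),('strip',0)]:
    for r in eyes.place_of('wrist',l):
        print(l,round(r['confidence'],2),np.round(r['centre'],1),np.round(atz(im,r['centre'],z),4))
E
```

```text
clock: 2.3
position: [0.4089, 0.0841, 0.3124]
ee_rot: [0.001, 1.0, 0.005, -0.0]
contact_force: [0.1, 0.1, -0.2]
width: 0.0002
gripper_force: 0.0
[0.40892803 0.08412732 0.31242153] [ 5.57281778e-04  9.99988538e-01  4.74142813e-03 -3.62531226e-04] 2.3
charger_a 0.93 [528.  132.9] [ 0.4804 -0.1508  0.026 ]
charger_a 0.91 [407.3  80.8] [ 0.5319 -0.012   0.026 ]
charger_a 0.73 [285.3  74.8] [0.5363 0.1179 0.026 ]
repeater 0.82 [346.2  74.7] [0.5371 0.0534 0.026 ]
chime 0.98 [225.   65.9] [0.5446 0.1815 0.026 ]
strip 0.98 [314.5  92.1] [0.5219 0.0869 0.    ]
strip 0.37 [226.9 125.6] [0.4843 0.1887 0.    ]
```

View pics/w0.png

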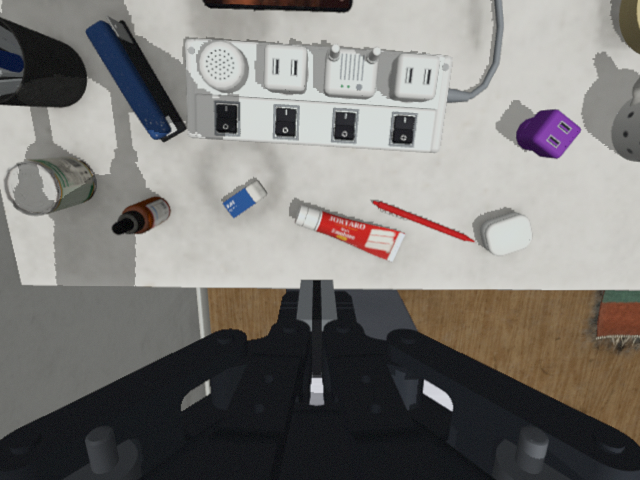

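The wrist view shows all four rockers clearly: 1 at (227,119), 2 at (286,122), 3 at (345,125) and 4 at (403,128). Above them in the picture are the chime, charger, repeater and charger, which confirms rockers 2 and 4.

```bash
python3 - <<'E'
from h import *
im=eyes.get_image('wrist'); g=im['frame'].max(2)
W=[]
for u,v in [(227,119),(286,122),(345,125),(403,128)]:
    p=g[v-25:v+25,u-18:u+19]; m=(p<90).astype(np.uint8)
    n,lab,st,ce=cv2.connectedComponentsWithStats(m); k=1+np.argmax(st[1:,4])
    x,y,w,h,a=st[k]; x+=u-18;y+=v-25
    bot=[x+w/2-.5,y+h-.5]; top=[x+w/2-.5,y-.5]
    print((x,y,w,h,a), np.round(atz(im,bot,.049),4), np.round(atz(im,top,.044),4))
    W.append(atz(im,np.array(ce[k])+[u-18,v-25],.0455))
W=np.array(W); print(W.round(4), np.linalg.norm(np.diff(W,axis=0),axis=1))
d=W[0]-W[3]; print('yaw of strip y from world y', np.arctan2(-d[0],d[1]))
# fit with places
r=[(round(q['confidence'],2),atz(im,q['centre'],.0465).round(4)) for q in eyes.place_of('wrist','rocker1_off')];print(r)
for z in [.04]:
  for p in [(190,137),(440,153),(186,37),(453,55)]: print(p,atz(im,p,z).round(4))
E
```

```text
(np.int32(215), np.int32(102), np.int32(22), np.int32(32), np.int32(599)) [0.4763 0.1793 0.049 ] [0.5083 0.1787 0.044 ]
(np.int32(275), np.int32(109), np.int32(21), np.int32(28), np.int32(492)) [0.4737 0.1172 0.049 ] [0.5018 0.1172 0.044 ]
(np.int32(334), np.int32(113), np.int32(22), np.int32(28), np.int32(483)) [0.4701 0.0549 0.049 ] [0.4983 0.0554 0.044 ]
(np.int32(391), np.int32(116), np.int32(24), np.int32(28), np.int32(506)) [ 0.4677 -0.0061  0.049 ] [ 0.496  -0.0053  0.044 ]
[[ 0.4914  0.1791  0.0455]
 [ 0.488   0.1172  0.0455]
 [ 0.4848  0.0554  0.0455]
 [ 0.4821 -0.0064  0.0455]] [0.06202241 0.06188361 0.0618013 ]
yaw of strip y from world y -0.050175442001815125
[(0.5, array([ 0.5298, -0.0052,  0.0465]))]
(190, 137) [0.4724 0.2198 0.04  ]
(440, 153) [ 0.458  -0.0497  0.04  ]
(186, 37) [0.5699 0.2161 0.04  ]
(453, 55) [ 0.5556 -0.0536  0.04  ]
```

```bash
python3 -m creep '[[0,0.128,-0.067,0.1,0.0095],[0,0.128,-0.067,0.2,0.0095],[0,0.128,-0.067,0.3,0.0095],[0,0.128,-0.067,0.4,0.0095],[0,0.128,-0.067,0.46,0.0095],[0,0.128,-0.067,0.46,0.0095],[0,0.128,-0.067,0.46,0.0095],[0,0.128,-0.067,0.46,0.0095]]' && python3 - <<'E'
from h import *
s=manip.get_state(); print(s['position'],s['ee_rot'],s['contact_force'])
im=eyes.get_image('wrist'); save('w1',im['frame']); print(-np.array(im['R']).T@im['t'])
E
```

```text
clock: 3.55
position: [0.4749, 0.1192, 0.0848]
ee_rot: [-0.0, 1.0, -0.025, 0.002]
contact_force: [1.3, 0.8, 0.5]
width: 0.0
gripper_force: 0.0
[0.47490669 0.11919479 0.08484394] [-2.21315427e-04  9.99685103e-01 -2.50076157e-02  2.06532552e-03] [1.3026629  0.80651697 0.52202712]
[0.54345258 0.11571617 0.21479234]
```

View pics/w1.png

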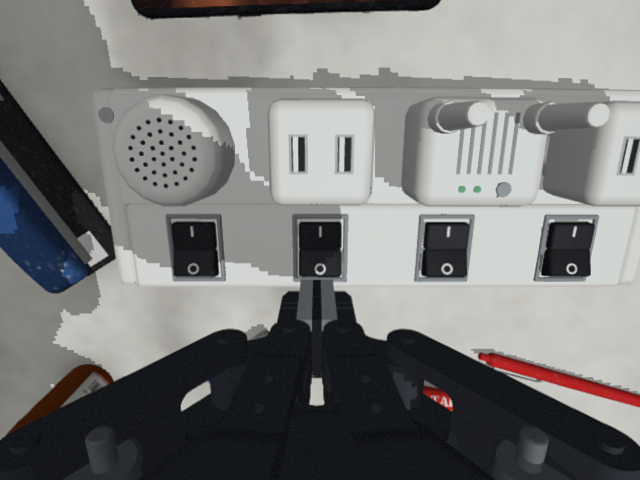

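The fingertips are in line with rocker 2, at (320,265) in the wrist view, and about 20 mm above it. I'm lowering gently.

```bash
python3 -m creep '[[0,-0.004,0.003,0.01,0],[0,-0.004,0.003,0.02,0],[0,-0.004,0.003,0.03,0],[0,-0.004,0.003,0.04,0],[0,-0.004,0.003,0.04,0],[0,-0.004,0.003,0.04,0]]'; python3 -m creep '[[0,0,0,0.003,0],[0,0,0,0.006,0],[0,0,0,0.006,0]]'; python3 -m creep '[[0,0,0,0.002,0],[0,0,0,0.004,0],[0,0,0,0.004,0]]'
```

```text
clock: 4.2
position: [0.4708, 0.1177, 0.0625]
ee_rot: [0.0, 1.0, -0.025, -0.0]
contact_force: [0.1, -0.1, -0.2]
width: 0.0
gripper_force: 0.0
clock: 4.5
position: [0.4707, 0.1177, 0.0596]
ee_rot: [0.0, 1.0, -0.025, -0.0]
contact_force: [0.6, -0.6, -0.1]
width: 0.0002
gripper_force: 0.0
clock: 4.8
position: [0.4711, 0.1177, 0.0579]
ee_rot: [0.0, 1.0, -0.025, 0.0]
contact_force: [-1.0, -0.6, 3.5]
width: -0.0
gripper_force: 1.3
```

```bash
for i in 1; do python3 -m creep '[[0,0,0,0.002,0],[0,0,0,0.002,0],[0,0,0,0.002,0]]'; done; python3 - <<'E'
from h import *
im=eyes.get_image('wrist'); save('w2',cv2.resize(im['frame'][180:330,100:640],(800,222)))
E
```

```text
clock: 5.1
position: [0.471, 0.1177, 0.0574]
ee_rot: [0.0, 1.0, -0.025, 0.0]
contact_force: [-1.6, -0.0, 7.4]
width: -0.0
gripper_force: 3.6
```

View pics/w2.png

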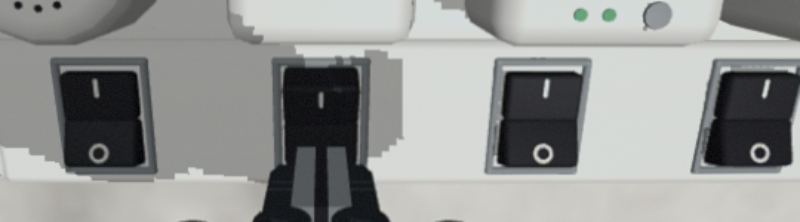

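Rocker 2 now shows its inner end raised, so it has snapped off, and the force rose to 7 N at the stop. I'm lifting and moving to rocker 4.

```bash
python3 -m creep '[[0,0,0,-0.03,0],[0,0,0,-0.06,0],[0,0,0,-0.08,0],[0,-0.004,0.08,-0.08,0],[0,-0.004,0.16,-0.08,0],[0,-0.004,0.246,-0.08,0],[0,-0.004,0.246,-0.08,0],[0,-0.004,0.246,-0.08,0],[0,-0.004,0.246,-0.08,0]]'; python3 - <<'E'
from h import *
im=eyes.get_image('wrist'); save('w3',im['frame'])
E
```

```text
clock: 6.05
position: [0.4626, -0.0044, 0.0967]
ee_rot: [-0.0, 1.0, -0.025, -0.0]
contact_force: [1.5, -0.2, -0.4]
width: 0.0001
gripper_force: 0.0
```

View pics/w3.png

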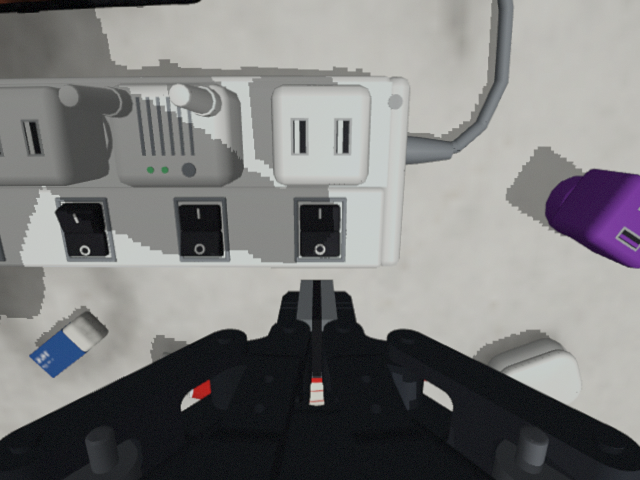

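Rocker 2, at (85,230), is tilted off, and rockers 3 (200,230) and 4 (320,230) are still on. The tool is in line with rocker 4.

```bash
python3 -m creep '[[0,0.006,0.002,0.02,0],[0,0.006,0.002,0.04,0],[0,0.006,0.002,0.06,0],[0,0.006,0.002,0.07,0],[0,0.006,0.002,0.07,0],[0,0.006,0.002,0.07,0]]'; python3 -m creep '[[0,0,0,0.003,0],[0,0,0,0.006,0],[0,0,0,0.008,0],[0,0,0,0.008,0]]'; python3 - <<'E'
from h import *
s=manip.get_state(); print(s['position'],s['contact_force'])
E
```

```text
clock: 6.7
position: [0.4657, -0.0061, 0.0614]
ee_rot: [0.0, 1.0, -0.025, -0.0]
contact_force: [0.6, -0.4, 0.7]
width: 0.0005
gripper_force: 0.0
clock: 7.1
position: [0.4658, -0.0063, 0.058]
ee_rot: [0.0, 1.0, -0.025, 0.0]
contact_force: [-1.4, -0.4, 2.1]
width: 0.0001
gripper_force: 1.1
[ 0.46583087 -0.00629901  0.05797778] [-1.4023036  -0.42569201  2.11864168]
```

Same depth and force pattern as rocker 2. I'll press 1 mm more, then lift and check.

```bash
python3 -m creep '[[0,0,0,0.001,0],[0,0,0,0.003,0],[0,0,0,0.003,0]]';  python3 -m creep '[[0,0,0,-0.04,0],[0,0,0,-0.1,0],[0,0,0,-0.2,0],[0,-0.08,-0.08,-0.28,0],[0,-0.1,-0.1,-0.36,0],[0,-0.1,-0.1,-0.36,0],[0,-0.1,-0.1,-0.36,0],[0,-0.1,-0.1,-0.36,0]]'; python3 - <<'E'
from h import *
im=eyes.get_image('wrist'); save('w4',im['frame'])
E
```

```text
clock: 7.4
position: [0.4657, -0.0063, 0.0573]
ee_rot: [0.0, 1.0, -0.025, 0.0]
contact_force: [-3.2, 0.8, 9.9]
width: -0.0002
gripper_force: 5.4
clock: 8.2
position: [0.418, 0.0459, 0.2353]
ee_rot: [0.0, 1.0, -0.025, -0.0]
contact_force: [-0.0, 0.1, -0.7]
width: 0.0004
gripper_force: 0.0
```

View pics/w4.png

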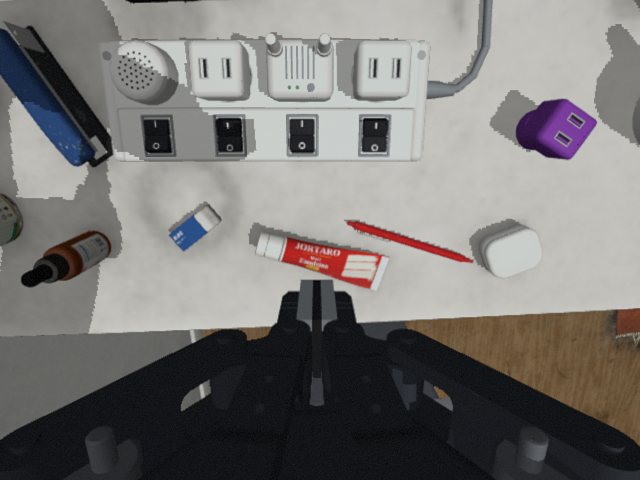

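```bash
python3 - <<'E'
import cv2
a=cv2.imread('pics/w4.png'); cv2.imwrite('pics/w4c.png',cv2.resize(a[100:170,120:410],(800,193),interpolation=2))
E
```

```text
(no output)
```

View pics/w4c.png

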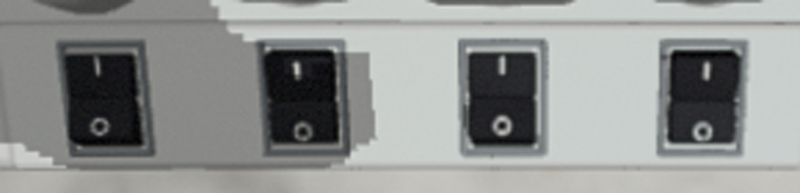

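In the crop, rockers 2 (302,95) and 4 (703,95) look alike, with the outer end lowered and a white gap below. Rockers 1 and 3 keep the on shape. All the devices are in place and the arm is clear.

```bash
python3 -c "
from rig import manip
print(manip.sign_off())"
```

```text
the job is handed in; nothing more can be done
None
```

I switched off both charger sockets (2 and 4), left the repeater and chime on with nothing else disturbed, and handed the job in with the arm clear.

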